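# Index a hand-turned test dial by one hole with its push plunger

### The job

The round test dial is locked by a spring plunger whose button stands in the dark guard cup at the dial's rim. With the fingertips in that cup, press the button in and push the dial one station clockwise, as seen from above, so that the next ring module comes under the probe and the plunger springs fully out again in the next hole; do not carry on towards the hole after it. Pick nothing up: leave the ring modules untouched in their nests and the small things round about where they lie.

Things in the scene. Friction and masses are not known exactly. Their poses are not given: they have to be found in the camera images.
- dial_base: fixed round base, 208 mm across; origin on the dial's axis at bench height, z up, -x roughly towards the robot. Its steel index plate (top at 28 mm) has a circular groove of 84 mm radius, 8 mm wide, that widens to six 16 mm holes, one every 60 degrees. A fixed column (28 mm thick, 114 mm high) stands on the axis; the probe arm reaches 52 mm from it along +x, 112 mm above the bench
- hub (a point): point on the dial's vertical axis, level with the top of the turning plate, 39 mm above the bench
- dial (a joint): turning plate about the vertical axis through hub, rad: 0 in the hole at the start, growing clockwise seen from above; next hole at 1.047 (60 degrees), with 0.015 of play either way. The aluminium plate, 141 mm across, carries the guard cup and six nests; it turns with 0.12 N m of friction (1.5 N at the cup) and stops when let go
- plunger (a joint): how far the plunger is pressed down, m: 0 out (locks the dial), 0.011 fully in against a stop. Takes 3 N to start, 8 N fully in. The dial is free once it is past 0.009; let go between holes, the plunger rides under the index plate at 0.009, does not stop the dial, and springs out to 0 by itself at a hole
- button_top (a point): centre of the flat top of the plunger's round steel button, 37 mm in diameter: 64 mm above the bench when out, 53 mm fully in. It stands 84 mm from the axis in a dark round guard cup that turns with the dial: 47 mm inside, 54 mm outside, rim 72 mm above the bench. Fingertips in the cup can press the button and push the cup's inner wall
- next_hole (a point): centre of the next index hole clockwise, at the top of the index plate (28 mm above the bench), 84 mm from the axis; the button should end over it
- probe_tip (a point): tip of the fixed probe, 44 mm from the axis and 67.5 mm above the bench, 4 mm over the ring module under it
- module_1: loose ring module, a black disc 36 mm in diameter and 21 mm high, resting between three steel dowels in its nest on the turning plate, its centre 44 mm from the axis; origin at the centre of its underside, 42 mm above the bench, z up. It stands under the probe at the start.
- module_2: loose ring module, a black disc 36 mm in diameter and 21 mm high, resting between three steel dowels in its nest on the turning plate, its centre 44 mm from the axis; origin at the centre of its underside, 42 mm above the bench, z up. It is the next one: it should end under the probe.
- module_3: loose ring module, a black disc 36 mm in diameter and 21 mm high, resting between three steel dowels in its nest on the turning plate, its centre 44 mm from the axis; origin at the centre of its underside, 42 mm above the bench, z up. It follows module_2, farther round against the turn.
- module_4: loose ring module, a black disc 36 mm in diameter and 21 mm high, resting between three steel dowels in its nest on the turning plate, its centre 44 mm from the axis; origin at the centre of its underside, 42 mm above the bench, z up. It stands clockwise of module_1.
- insert_tin: open round tin of brass inserts, 63 mm across, 19 mm high, behind and to the left of the dial, origin under its centre: a bystander
- tweezers: steel tweezers, 122 mm long, lying at the front edge of the bench right of the dial: a bystander
- pin_gauge: small steel pin gauge, 80 mm long, 13 mm thick, lying beside the tweezers, right of the dial: a bystander

How it is judged:
By the outcome, as a careful person would: the job done as asked, in the order asked, and still so for the second after the job is handed in, with the robot touching nothing.
It also fails if it takes over 34 s, if anything falls off the work surface, if the arm or the gripper's body presses on something with over 40 N, if the wrist force passes 120 N, or if a joint passes its speed limit or range.

### The arm

A 6-joint arm with a two-finger parallel gripper is mounted at the origin on a cart in front of the work surface, level with it; the furniture and walls round the work are solid. World frame = base frame: x ahead of the robot, y to its left, z up, the work surface at z = 0. Lengths are in mm, angles in degrees, forces in N, time in s.
With the tool pointing down it reaches from about 350 to 850 mm from the base axis. Payload 8.1 kg.
Tool frame: the origin (TCP) lies where the fingers leave the gripper's body, on its centre line; the fingertips stand 73 mm ahead of it and the grasp point (between the pads) lies 54 mm ahead of it; z points along the fingers, y is the line along which they close (so a half turn about z gives the same grasp; the last joint's range is limited). The gripper opens to 85 mm and grips with 20 to 120 N. Pads are 22 mm wide; open, the fingers measure 114 mm over their backs; the gripper's body (76 mm by 85 mm) begins 54 mm behind the grasp point. The pads swing forward as they close: fully open they stand 13 mm farther back than shut.
Start: joints at [-77.315, 7.471, 85.268, -0, 87.261, -4.893], TCP at [181.226, -571.982, 303.892] pointing down, gripper open.
Joint ranges: [-169.43, 169.43], [-51.17, 129.36], [1.28, 143.12], [-76.62, 256.62], [0, 156.53], [-152.29, 152.29]. Speed limits (degrees/s): [136.94, 136.94, 159.86, 180, 180, 180].

### API

Orientations are given as [roll, pitch, yaw] about the fixed x, y, z axes, in that order (R = Rz(yaw) Ry(pitch) Rx(roll)).
In Python, from bench import sense, optics, r gives the robot as it stands.
- The arm moves only by the tool servo_tool, never from a script. Its argument "plan" is a list that holds one entry, the list of rows, each a list of 5 numbers: the shift along the world's x, y, z in m, then the turn about the world's z in degrees, then the finger opening in m, from 0 to 0.0854. A call has 1 to 10 rows; each row shifts and turns the commanded pose from where the row before left it; what a row does not reach is not made up. A row lasts 1/10 s, in which the tool goes at most 50 mm and 8.59 degrees, less where a joint would pass 70% of its speed; a pose out of reach is approached as far as the arm can. A call is refused whole if a number of a shift passes 0.05 or a number of a turn 8.59, either way. A call with a gripper value outside its range is refused whole. The fingers move at their own pace and stop on an object; "force" is the grip in N (left out, the last holds). Time passes only in rows, so rows that do not move let the fingers close. It gives the time, the measured TCP pose, the force, the opening and the grip force at its end, in the units of the state.
- sense(): the state, without advancing time (a new reading comes with each control period).
- optics.snapshot(name): name is "scene" or "top"; returns a dict with "frame" (384x512x3 uint8, blue, green, red), "fx", "fy", "cx", "cy" (pixels), "cam_to_world" (4x4, takes a point from camera to world coordinates). Camera axes: x right, y down, z forward; pixel columns grow to the right and rows downward; lengths in mm; the calibration is good to about 2 mm. A picture is of the moment at which its call begins. There is no depth.
- r.hand_in(): hands the job in; it is judged then, once.
The state is a dict: "time": time; "joint_pos": joint angles; "qd": joint speeds; "joint_efforts": joint torques, N m; "tool_pos": TCP position; "tcp_rot": TCP orientation; "ft_force": force on the tool from outside, world axes, zero at the start; "wrist_torque": the same for the moment, N m; "finger_gap": finger opening in mm; "grip_force": force on a finger pad.
Only numpy, scipy, OpenCV 4.12 (cv2) and the standard library are available. Lean on these libraries where they do the work, as an engineer would, in place of code of your own. Each camera call takes 0.05 s, during which the arm holds its last target. There are 200 camera calls.

## Working session

There is one attempt and no reset: what is moved stays moved. The work goes in short steps, Python scripts to look and compute and a tool call to move; the robot and the scene stay as the last step left them, time stands still between calls to the robot, and variables do not carry over. Pictures are saved under pics/ and viewed, at most 10 in all, crops included, and the job is handed in when it is done.

Besides the shell and the picture viewer there is one more tool, called by a JSON object that holds its "api" and its "payload". servo_tool: Moves the arm, as the interface text tells. Its arguments: {"type":"object","properties":{"plan":{"type":"array"},"force":{"type":"number"}},"required":["plan"]}

```bash
ls; mkdir -p pics; python3 - <<'E'
from bench import sense, optics
import cv2,numpy as np
s=sense();print(s['time'],s['tool_pos'],s['tcp_rot'],s['finger_gap'],s['ft_force'])
for n in("scene","top"):
    d=optics.snapshot(n);cv2.imwrite(f"pics/{n}0.png",d["frame"]);np.savez(f"{n}0.npz",**d)
    print(n,d["fx"],d["fy"],d["cx"],d["cy"],np.round(d["cam_to_world"],3).tolist())
E
```

```text
pics
0.0 [ 181.13609148 -571.5621003   302.82252425] [-1.79892889e+02 -9.99538943e-03  1.75775832e+01] 85.16165619835192 [ 0.09013811 -0.62795003 -0.45637575]
scene 452.2377702807173 452.2377702807173 255.4186282139901 179.90263048927187 [[0.819, -0.339, 0.463, 112.58], [-0.574, -0.45, 0.684, -781.472], [-0.024, -0.826, -0.563, 562.408], [0.0, 0.0, 0.0, 1.0]]
top 422.2915290642892 422.2915290642892 250.97559001949872 192.79114004746586 [[-0.025, -0.998, 0.056, 446.972], [-1.0, 0.024, -0.007, -212.946], [0.006, -0.056, -0.998, 957.118], [0.0, 0.0, 0.0, 1.0]]
```

View pics/scene0.png

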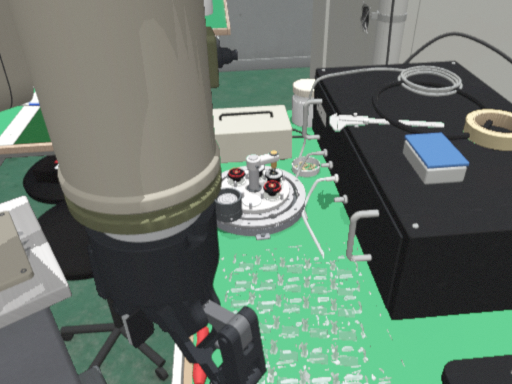

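View pics/top0.png

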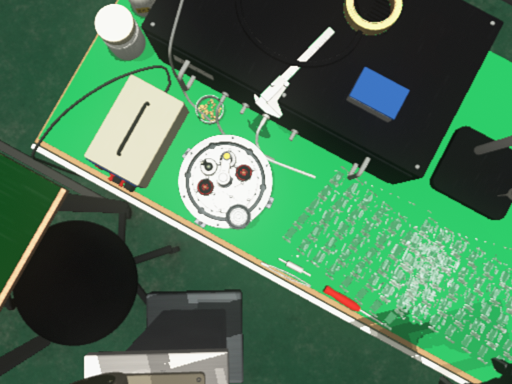

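The scene view shows the dial at about (255,190) with the cup at (229,205). The top view shows the dial at (225,180) and the cup at (238,215). I'll zoom in on both.

```bash
cat > h.py <<'E'
import numpy as np
def ray(d,u,v):
    M=d["cam_to_world"];p=M[:3,:3]@np.array([(u-d["cx"])/d["fx"],(v-d["cy"])/d["fy"],1]);return M[:3,3],p/np.linalg.norm(p)
def onz(d,u,v,z):
    o,p=ray(d,u,v);return o+p*(z-o[2])/p[2]
def proj(d,P):
    M=d["cam_to_world"];q=M[:3,:3].T@(np.asarray(P,float)-M[:3,3]);return d["fx"]*q[0]/q[2]+d["cx"],d["fy"]*q[1]/q[2]+d["cy"]
def tri(a,b):
    A=0;c=0
    for o,p in(a,b):
        Q=np.eye(3)-np.outer(p,p);A=A+Q;c=c+Q@o
    return np.linalg.solve(A,c)
E
python3 - <<'E'
import cv2,numpy as np
a=cv2.imread("pics/top0.png")[125:235,165:285];b=cv2.imread("pics/scene0.png")[140:245,205:315]
a=cv2.resize(a,(600,550),interpolation=cv2.INTER_CUBIC);cv2.imwrite("pics/tz.png",a)
b=cv2.resize(b,None,fx=5,fy=5,interpolation=cv2.INTER_CUBIC);cv2.imwrite("pics/sz.png",b)
E
```

```text
(no output)
```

View pics/tz.png

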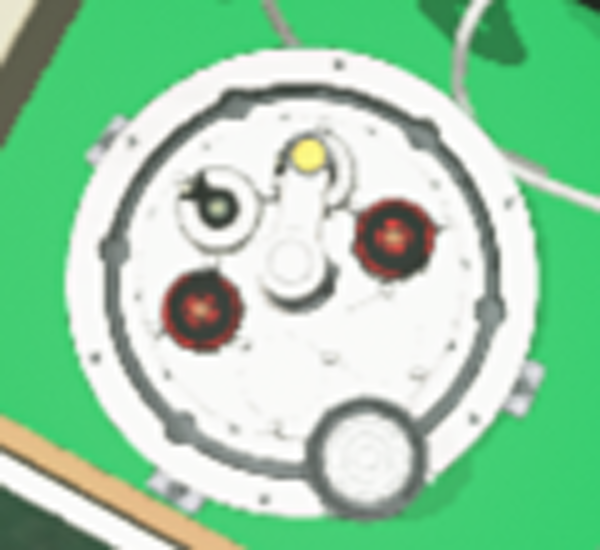

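View pics/sz.png

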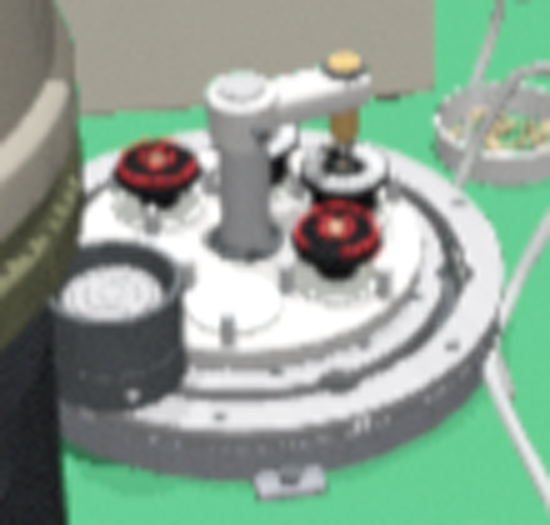

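The top crop shows the cup and button at crop pixel (366,459). Five index holes sit at (237,102), (425,133), (490,310), (182,428) and (115,248). The next hole clockwise is (182,428). In the scene crop the cup rim centre is at about (115,283), partly hidden by the arm, and its inside button is at about (110,297).

```bash
cat > m.py <<'E'
import numpy as np,cv2
from scipy.optimize import least_squares
from h import *
t=dict(np.load("top0.npz"));s=dict(np.load("scene0.npz"))
T=lambda u,v:(165+u/5-.4,125+v/5-.4)
S=lambda u,v:(205+u/5-.4,140+v/5-.4)
H=np.array([onz(t,*T(*p),28)[:2] for p in[(237,102),(425,133),(490,310),(182,428),(115,248)]])
c=least_squares(lambda c:np.hypot(*(H-c[:2]).T)-c[2],[*H.mean(0),84]).x
print("hub,r",c.round(1))
print("hole ang",[round(float(a),1) for a in np.degrees(np.arctan2(*(H-c[:2]).T[::-1]))],"next",H[3].round(1))
for z in(64,72):
    b=onz(t,*T(366,459),z)[:2];d=b-c[:2];print("cup z",z,b.round(1),np.hypot(*d).round(1),np.degrees(np.arctan2(d[1],d[0])).round(1))
print("tri button",tri(ray(t,*T(367,461)),ray(s,*S(112,297))).round(1))
print("tri column top",tri(ray(t,*T(291,262)),ray(s,*S(242,86))).round(1))
print("column top at 114",onz(t,*T(291,262),114).round(1))
# base outline as a check: non-green blob in the top view near the dial
hsv=cv2.cvtColor(t["frame"],cv2.COLOR_BGR2HSV)
m=((hsv[...,1]<60)&(hsv[...,2]>120)).astype(np.uint8)
cs,_=cv2.findContours(cv2.morphologyEx(m,cv2.MORPH_OPEN,np.ones((5,5))),cv2.RETR_EXTERNAL,2)
for k in cs:
    if cv2.contourArea(k)>3000 and cv2.pointPolygonTest(k,(225,165),False)>=0:
        e=cv2.fitEllipse(cv2.convexHull(k));print(e,onz(t,*e[0],28).round(1))
E
python3 m.py
```

```text
hub,r [ 527.8 -163.3   84.1]
hole ang [19.0, -41.2, -100.8, 139.8, 79.2] next [ 463.3 -109. ]
cup z 64 [ 447.7 -190.4] 84.5 -161.3
cup z 72 [ 447.7 -190.6] 84.6 -161.2
tri button [ 447.1 -190.8   60.4]
tri column top [ 527.4 -163.   109.2]
column top at 114 [ 527.2 -163.4  114. ]
((225.39251708984375, 181.70828247070312), (95.50247192382812, 96.95980834960938), 114.28448486328125) [ 524.8 -163.9   28. ]
```

{"api": "servo_tool", "payload": {"plan": [[[0.02,0.03,0,0,0],[0.022,0.032,0,0,0],[0.022,0.032,0,0,0],[0.022,0.032,0,0,0],[0.022,0.032,0,0,0],[0.022,0.032,0,0,0],[0.022,0.032,0,0,0],[0.022,0.032,0,0,0],[0.022,0.032,-0.02,0,0],[0.022,0.032,-0.02,0,0]]], "force": 40}}

```text
time: 1.1
tool_pos: [400.1, -252.8, 263.9]
tcp_rot: [179.9, -0.1, 17.6]
ft_force: [1.3, -0.1, -0.3]
finger_gap: 0.1
grip_force: 0.0
```

{"api": "servo_tool", "payload": {"plan": [[[0.016,0.02,-0.02,0,0],[0.016,0.02,-0.02,1,0],[0.016,0.021,-0.02,0,0],[0,0,-0.02,0,0],[0,0,-0.015,0,0],[0,0,0,0,0],[0,0,0,0,0]]]}}

```text
time: 1.8
tool_pos: [447.0, -192.9, 168.8]
tcp_rot: [-180.0, 0.0, 18.6]
ft_force: [-0.3, -0.4, -0.3]
finger_gap: -0.2
grip_force: 0.0
```

```bash
python3 - <<'E'
from bench import sense, optics
import cv2,numpy as np
s=sense();print(s['time'],s['tool_pos'],s['tcp_rot'],s['finger_gap'],s['ft_force'])
d=optics.snapshot("scene");a=d["frame"][130:250,190:330]
b=optics.snapshot("top")["frame"][125:235,165:285]
f=lambda x:cv2.resize(x,(400,400),interpolation=cv2.INTER_CUBIC)
cv2.imwrite("pics/c1.png",np.hstack([f(a),f(b)]))
E
```

```text
1.8 [ 446.97988307 -192.8964182   168.8281444 ] [-1.79955619e+02  3.68506810e-02  1.85719964e+01] -0.22524255883696334 [-0.34846122 -0.42222146 -0.33466835]
```

View pics/c1.png

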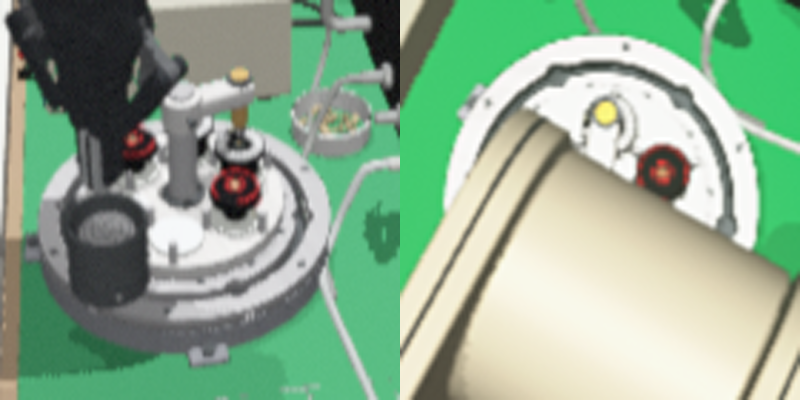

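The left half (scene) shows the closed fingers at crop (93,195), just above the cup rim at (107,225). In the right half (top) the arm covers the cup. I'll check that the tip lines up.

```bash
python3 - <<'E'
import numpy as np
from h import *
s=dict(np.load("scene0.npz"))
g=lambda P:[round(float(v),1) for v in ((proj(s,P)[0]-190)/.35,(proj(s,P)[1]-130)/.3)]
print("tip now",g((447,-192.9,96)),"rim",g((448.2,-190.8,72)),"button",g((448.2,-190.8,64)))
E
```

```text
tip now [103.7, 179.4] rim [105.8, 212.5] button [106.5, 224.1]
```

```bash
python3 - <<'E'
from bench import optics
import cv2,numpy as np
a=optics.snapshot("scene")["frame"][160:225,195:260]
a=cv2.convertScaleAbs(a,alpha=1.8,beta=30)
cv2.imwrite("pics/c2.png",cv2.resize(a,(585,585),interpolation=cv2.INTER_CUBIC))
E
```

```text
(no output)
```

View pics/c2.png

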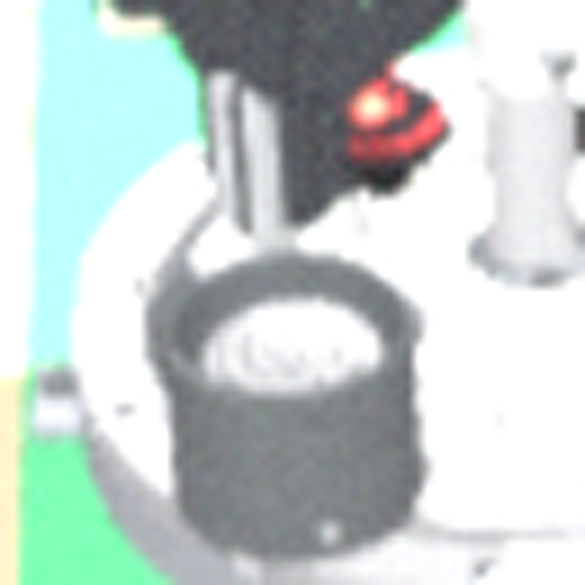

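Predicted and observed tip and rim agree to about 1 mm. Next I'll go down into the cup, stopping just above the button.

{"api": "servo_tool", "payload": {"plan": [[[0.001,0.002,-0.01,0,0],[0,0,-0.01,0,0],[0,0,-0.008,0,0],[0,0,-0.004,0,0],[0,0,-0.002,0,0],[0,0,-0.002,0,0],[0,0,0,0,0]]]}}

```text
time: 2.65
tool_pos: [448.1, -191.0, 132.9]
tcp_rot: [-180.0, 0.0, 18.6]
ft_force: [-3.1, 0.1, 4.0]
finger_gap: 0.1
grip_force: 1.9
```

{"api": "servo_tool", "payload": {"plan": [[[0,0,-0.002,0,0],[0,0,-0.002,0,0],[0,0,-0.002,0,0],[0,0,-0.001,0,0],[0,0,0,0,0]]]}}

```text
time: 3.15
tool_pos: [448.5, -191.3, 126.3]
tcp_rot: [180.0, -0.0, 18.6]
ft_force: [-2.8, 0.6, 6.0]
finger_gap: 0.1
grip_force: 3.4
```

{"api": "servo_tool", "payload": {"plan": [[[0,0,-0.001,0,0],[0,0,-0.001,0,0],[0,0,0,0,0]]]}}

```text
time: 3.45
tool_pos: [448.9, -191.9, 125.5]
tcp_rot: [179.9, -0.0, 18.6]
ft_force: [-7.0, -0.8, 14.2]
finger_gap: -0.3
grip_force: 7.1
```

The plunger is on its stop: force rose to 14 N and the tool barely moved further. Next I'll push tangentially against the leading wall.

{"api": "servo_tool", "payload": {"plan": [[[-0.0007,0.002,0,0,0],[-0.0007,0.002,0,0,0],[-0.0007,0.002,0,0,0],[-0.001,0.0043,0,-3,0],[-0.0008,0.0043,0,-3,0],[0,0,0,0,0]]]}}

```text
time: 4.05
tool_pos: [445.5, -176.9, 125.6]
tcp_rot: [179.9, -0.2, 12.5]
ft_force: [-3.5, 0.3, 11.8]
finger_gap: 0.1
grip_force: 5.7
```

{"api": "servo_tool", "payload": {"plan": [[[-0.0005,0.0044,0,-3,0],[-0.0003,0.0044,0,-3,0],[-0.0001,0.0044,0,-3,0],[0.0001,0.0044,0,-3,0],[0,0,0,0,0]]]}}

```text
time: 4.55
tool_pos: [444.7, -159.1, 125.5]
tcp_rot: [179.9, -0.2, 0.5]
ft_force: [-3.5, 1.8, 12.1]
finger_gap: -0.2
grip_force: 6.2
```

```bash
python3 - <<'E'
from bench import optics
import cv2,numpy as np
a=optics.snapshot("scene")["frame"][130:235,190:320]
a=cv2.convertScaleAbs(a,alpha=1.4,beta=20)
cv2.imwrite("pics/c3.png",cv2.resize(a,(715,577),interpolation=cv2.INTER_CUBIC))
E
```

```text
(no output)
```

View pics/c3.png

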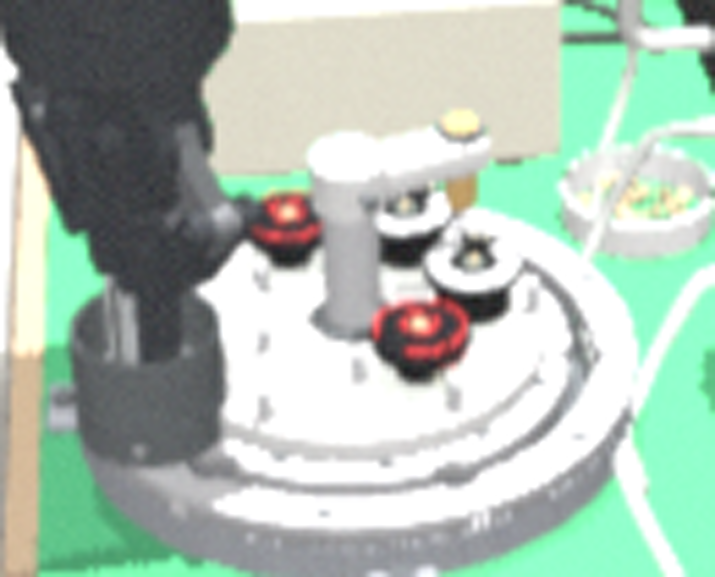

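The dial turns with the cup at (150,380), and the plate and modules have moved round. The plunger is well past its hole, so I'll lift off the button but keep the fingertips inside the rim.

{"api": "servo_tool", "payload": {"plan": [[[0,0,0.005,0,0],[0,0,0.005,0,0],[0,0,0.004,0,0],[0,0,0,0,0]]]}}

```text
time: 5.0
tool_pos: [443.9, -158.9, 138.4]
tcp_rot: [180.0, -0.1, 0.6]
ft_force: [0.5, 0.7, -1.2]
finger_gap: -0.2
grip_force: 0.0
```

{"api": "servo_tool", "payload": {"plan": [[[0.0004,0.0044,0.001,-3,0],[0.0006,0.0044,0,-3,0],[0.0008,0.0043,0,-3,0],[0.0011,0.0043,0,-3,0],[0.0013,0.0042,0,-3,0],[0.0015,0.0041,0,-3,0],[0.0017,0.0041,0,-3,0],[0,0,0,0,0]]]}}

```text
time: 5.8
tool_pos: [450.7, -128.9, 138.5]
tcp_rot: [180.0, 0.0, -20.5]
ft_force: [-1.1, -0.7, 0.2]
finger_gap: -0.4
grip_force: 0.7
```

```bash
cat > look.py <<'E'
from bench import optics,sense
import cv2,numpy as np,sys
p=np.array(sense()['tool_pos'])-[527.6,-163.3,0];print("tool ang",np.degrees(np.arctan2(p[1],p[0])),np.hypot(*p[:2]))
a=optics.snapshot("scene")["frame"][130:235,190:320]
a=cv2.convertScaleAbs(a,alpha=1.4,beta=20)
cv2.imwrite(sys.argv[1],cv2.resize(a,(715,577),interpolation=cv2.INTER_CUBIC))
E
python3 look.py pics/c4.png
```

```text
tool ang 155.92587181935048 84.27458427384062
```

View pics/c4.png

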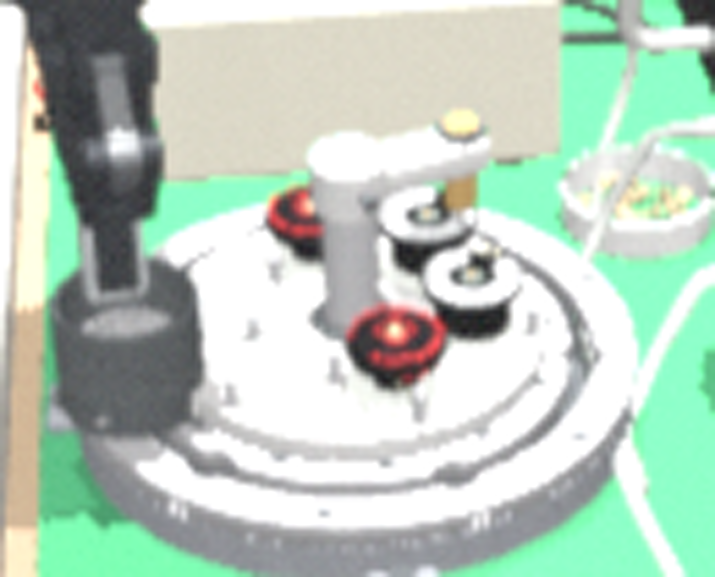

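The fingers bear on the leading wall of the cup. The button is visible low at (125,320), and module_2 is nearing the probe at (425,225). About 21° remain.

{"api": "servo_tool", "payload": {"plan": [[[0.0019,0.004,0,-3,0],[0.0021,0.0038,0,-3,0],[0.0023,0.0037,0,-3,0],[0.0025,0.0036,0,-3,0],[0.0018,0.0023,0,-2,0],[0,0,0,0,0]]]}}

```text
time: 6.45
tool_pos: [461.2, -111.6, 138.5]
tcp_rot: [180.0, 0.0, -34.4]
ft_force: [-1.4, -1.4, -0.5]
finger_gap: -0.3
grip_force: 1.1
```

{"api": "servo_tool", "payload": {"plan": [[[0.0007,0.0008,0,-1,0],[0.0007,0.0008,0,-1,0],[0.0007,0.0008,0,-1,0],[0.0007,0.0007,0,-1,0],[0.0007,0.0007,0,0,0],[0.0007,0.0007,0,0,0],[0.0007,0.0007,0,0,0]]]}}

```text
time: 7.15
tool_pos: [466.4, -106.3, 138.7]
tcp_rot: [180.0, 0.0, -38.4]
ft_force: [-3.3, -3.3, -1.9]
finger_gap: -0.2
grip_force: 2.0
```

{"api": "servo_tool", "payload": {"plan": [[[0.0004,0.0004,0,0,0],[0.0004,0.0004,0,0,0],[0,0,0,0,0]]]}}

```text
time: 7.45
tool_pos: [467.3, -105.5, 138.9]
tcp_rot: [-180.0, -0.0, -38.4]
ft_force: [-3.3, -3.0, -2.2]
finger_gap: -0.0
grip_force: 1.8
```

```bash
python3 look.py pics/c5.png; python3 -c "
from bench import sense
for i in range(1): s=sense();print(s['ft_force'],s['tool_pos'])"
```

```text
tool ang 136.2113300937923 83.48408282386856
[-3.0089187  -3.15543587 -2.24600075] [ 467.34328728 -105.55033978  138.91975516]
```

View pics/c5.png

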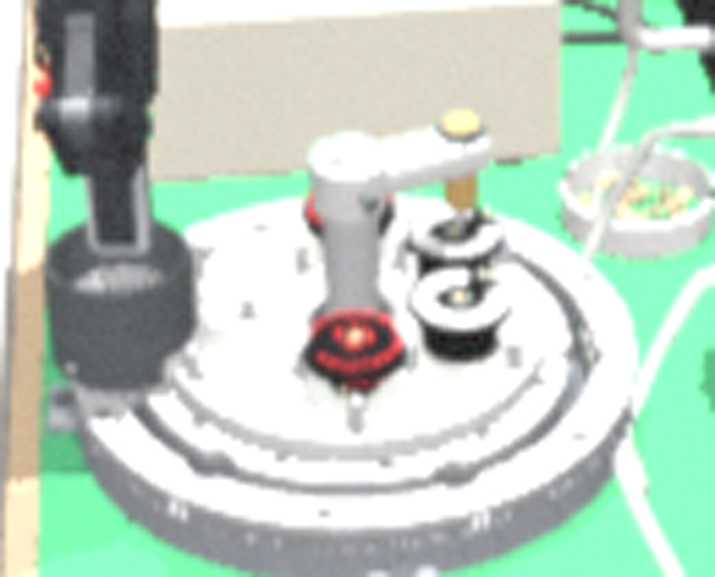

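Module_2 is almost under the probe at (457,240). The force is steady at about 4 N with no lock yet, so I'll creep on.

{"api": "servo_tool", "payload": {"plan": [[[0.0004,0.0004,0,0,0],[0.0004,0.0004,0,0,0],[0,0,0,0,0]]]}}

```text
time: 7.8
tool_pos: [468.1, -104.8, 138.9]
tcp_rot: [-180.0, -0.0, -38.4]
ft_force: [-2.5, -3.9, -3.1]
finger_gap: -0.0
grip_force: 2.0
```

{"api": "servo_tool", "payload": {"plan": [[[0.0004,0.0004,0,0,0],[0.0004,0.0004,0,0,0],[0,0,0,0,0]]]}}

```text
time: 8.1
tool_pos: [468.9, -104.0, 138.9]
tcp_rot: [-180.0, -0.0, -38.4]
ft_force: [-1.6, -3.1, -3.0]
finger_gap: 0.1
grip_force: 2.2
```

{"api": "servo_tool", "payload": {"plan": [[[0.0005,0.0005,0,0,0],[0.0004,0.0005,0,0,0],[0,0,0,0,0]]]}}

```text
time: 8.4
tool_pos: [469.9, -103.1, 139.0]
tcp_rot: [180.0, -0.0, -38.4]
ft_force: [-1.2, -5.4, -2.2]
finger_gap: -0.0
grip_force: 2.3
```

```bash
cat > ang.py <<'E'
from bench import optics
import cv2,numpy as np
from h import *
def reds(d,z):
    hsv=cv2.cvtColor(d["frame"],cv2.COLOR_BGR2HSV)
    m=(((hsv[...,0]<8)|(hsv[...,0]>172))&(hsv[...,1]>120)&(hsv[...,2]>60)).astype(np.uint8)
    m=cv2.morphologyEx(m,cv2.MORPH_CLOSE,np.ones((5,5)))
    n,_,st,c=cv2.connectedComponentsWithStats(m)
    for i in range(1,n):
        p=onz(d,*c[i],z)[:2]-[527.6,-163.3];r=np.hypot(*p)
        if r<70 and st[i,4]>15: print("  area",st[i,4],"r",r.round(1),"ang",np.degrees(np.arctan2(p[1],p[0])).round(1),"px",c[i].round(1))
for n in("top","scene"):
    print(n,"start");reds(dict(np.load(n+"0.npz")),62)
    print(n,"now");reds(optics.snapshot(n),62)
E
python3 ang.py
```

```text
top start
  area 129 r 42.1 ang -71.0 px [242.8 172.2]
  area 132 r 45.6 ang 113.3 px [204.7 188. ]
top now
  area 133 r 45.3 ang 55.1 px [206.5 167.4]
  area 132 r 45.4 ang -125.2 px [242. 191.]
scene start
  area 101 r 39.9 ang 121.8 px [235.7 173.2]
  area 132 r 45.6 ang -74.0 px [272.2 185.1]
scene now
  area 145 r 49.8 ang -126.6 px [253.1 191.9]
```

By the line between the two red modules the dial has turned about 56°, so roughly 4° remain.

{"api": "servo_tool", "payload": {"plan": [[[0.0005,0.0005,0,0,0],[0.0005,0.0005,0,0,0],[0.0005,0.0005,0,0,0],[0.0005,0.0005,0,0,0],[0,0,0,0,0]]]}}

```text
time: 9.0
tool_pos: [472.4, -100.7, 139.4]
tcp_rot: [-179.9, -0.1, -38.4]
ft_force: [1.0, 0.1, 0.0]
finger_gap: -0.1
grip_force: 0.0
```

```bash
python3 ang.py | grep -A2 "top now"
```

```text
top now
  area 122 r 45.6 ang 51.1 px [207.3 166.1]
  area 139 r 44.7 ang -127.9 px [241.1 191.6]
```

The force dropped to zero and the dial advanced to about 59.5°, so the plunger has probably snapped in. A light touch downwards will tell: a sprung-out button stands at 64 mm, and a riding one at 55 mm.

{"api": "servo_tool", "payload": {"plan": [[[0,0,-0.002,0,0],[0,0,-0.002,0,0],[0,0,0,0,0]]]}}

```text
time: 9.4
tool_pos: [473.4, -100.5, 137.4]
tcp_rot: [-179.8, -0.1, -38.4]
ft_force: [-5.4, 5.9, 17.1]
finger_gap: -0.2
grip_force: 8.9
```

{"api": "servo_tool", "payload": {"plan": [[[0,0,0.004,0,0],[0,0,0.003,0,0],[0,0,0,0,0]]]}}

```text
time: 9.7
tool_pos: [472.0, -101.0, 142.2]
tcp_rot: [-180.0, -0.0, -38.4]
ft_force: [0.5, 0.3, 0.3]
finger_gap: -0.1
grip_force: 0.0
```

```bash
python3 ang.py | grep -A2 "top now"; python3 - <<'E'
from bench import optics
import cv2,numpy as np
a=optics.snapshot("scene")["frame"][140:235,190:300]
a=cv2.convertScaleAbs(a,alpha=1.6,beta=25)
cv2.imwrite("pics/c6.png",cv2.resize(a,(660,570),interpolation=cv2.INTER_CUBIC))
E
```

```text
top now
  area 121 r 44.9 ang 49.6 px [207.9 165.9]
  area 151 r 44.1 ang -129.3 px [240.6 191.8]
```

{"api": "servo_tool", "payload": {"plan": [[[0,0,0.005,0,0],[0,0,0.01,0,0],[0,0,0.02,0,0],[0,0,0.04,0,0],[0,0,0.04,0,0],[0,0,0,0,0],[0,0,0,0,0]]]}}

```text
time: 10.55
tool_pos: [472.6, -101.3, 259.1]
tcp_rot: [-179.9, -0.2, -38.4]
ft_force: [-1.2, 0.9, -0.2]
finger_gap: -0.3
grip_force: 0.0
```

```bash
python3 ang.py | grep -A2 "top now"; python3 - <<'E'
from bench import optics
import cv2,numpy as np
from h import *
d=optics.snapshot("scene");np.savez("scene1.npz",**d)
a=d["frame"][140:235,190:300]
cv2.imwrite("pics/c6.png",cv2.resize(a,(660,570),interpolation=cv2.INTER_CUBIC))
c=np.array([527.6,-163.3])+84*np.array([np.cos(np.radians(139)),np.sin(np.radians(139))])
for z in(55,64,72):u,v=proj(d,[*c,z]);print(z,round((u-190)*6),round((v-140)*6))
print(proj(d,[527.6,-163.3,39]))
E
```

```text
top now
  area 57 r 39.6 ang 44.0 px [211.1 166.1]
  area 150 r 44.1 ang -129.5 px [240.6 191.9]
55 135 231
64 133 208
72 131 188
(np.float64(254.2015098246101), np.float64(186.65000150745578))
```

View pics/c6.png

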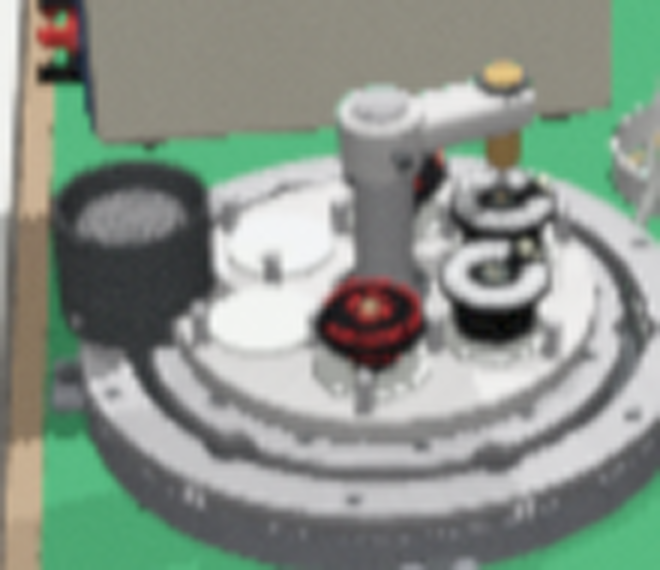

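The cup stands over the next hole, with its rim centre at about (132,195) against a predicted (131,188). The button's top edge is about 25 px below the rim's, against 26 px at the start after scaling, so the plunger is fully out. Module_2 is under the probe at (503,205) and the arm is clear.

```bash
python3 -c "
from bench import r
print(r.hand_in())"
```

```text
the job is handed in; nothing more can be done
None
```

The dial is one station clockwise with module_2 under the probe and, judging by the last camera view, the plunger fully out; the job was handed in at about 10.6 s with the arm clear, though one light downward check after the plunger sprang out met an unexplained 17 N.

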